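# Load the file tray into the plan rack

### The job

Pick up the aluminium tray by its upright pull and slide it, level, onto the lowest empty pair of rails in the rack that stands ahead of the robot (not the one far to the right). Push it in gently until it bears firmly on the rubber buffer that you will feel somewhere near the back, without forcing it, then let go and leave it there. Leave the loupe, the pot and the file box alone.

Things in the scene. Friction and masses are not known exactly. Their poses are not given: they have to be found in the camera images.
- tray: aluminium tray, 0.15 to 0.31 kg, flat on the table, left. Origin: underside, middle of its back edge, which enters the rack first; x points from pull to back edge, z up. Pan 110 deep, 200 wide, base 5 thick; its flat side flanges, 20 wide, run on the rails; pan rims 19 high. A neck 60 wide joins it to an upright plate, the pull: 60 wide, 10 thick, 45 high, 175 from the back edge. Balances 50 from the back edge.
- pull (a point): grasp point on the tray's upright pull: middle of the plate (10 thick along tray x), 28 above the tray's underside, 17 below the pull's top edge; at (-175, 0, 28) mm in the tray's frame
- rackA: fixed white rack; origin on the table, middle of its open mouth; x points in, away from the robot. Side plates 208 apart inside, 190 high, 150 deep. Rail pairs 120 long, 16 wide, tops 50, 100, 150 high, equal hold-down rails 12 above them. Here the bottom (50) pair holds a flat box, the others are empty. The two racks swap places: one ahead (y -0.20 to -0.06 m), one far right (y -0.55 m).
- rackB: fixed white rack; origin on the table, middle of its open mouth; x points in, away from the robot. Side plates 208 apart inside, 190 high, 150 deep. Rail pairs 120 long, 16 wide, tops 50, 100, 150 high, equal hold-down rails 12 above them. Here the middle (100) pair holds a flat box, the others are empty. The two racks swap places: one ahead (y -0.20 to -0.06 m), one far right (y -0.55 m).
- rackA_rails (a point): middle of rackA's mouth, at the tops of its lowest empty rails. A rubber buffer, face 80 to 110 in from here, ends this pair; where exactly is not measured: feel for it. It gives 1 mm per 4 N, at most 8. The tray is home once pushed on it with 6 to 20 N (push about 10); it stays there when let go. Never press tray and rack together with over 25 N.
- rackB_rails (a point): middle of rackB's mouth, at the tops of its lowest empty rails. A rubber buffer, face 80 to 110 in from here, ends this pair; where exactly is not measured: feel for it. It gives 1 mm per 4 N, at most 8. The tray is home once pushed on it with 6 to 20 N (push about 10); it stays there when let go. Never press tray and rack together with over 25 N.
- rackA_buf (a joint): how far rackA's rubber buffer is squeezed, in m: 0 untouched, 0.0025 under 10 N, at most 0.008
- rackB_buf (a joint): how far rackB's rubber buffer is squeezed, in m: 0 untouched, 0.0025 under 10 N, at most 0.008
- loupe: black magnifier, 48 across, 36 high, standing on the table; bystander; origin at its underside
- pot: white ceramic pencil pot, 72 across, 95 high, bystander; origin at its underside
- filebox: closed cardboard file box 240 x 120 x 90, bystander; origin at its underside

How it is judged (in metres and radians):
On the way, in this order (a step that is already met when the one before it is completed fails the run):
1. the tray has entered the lowest empty rail pair of the rack ahead, its back edge at least 30 mm in (((world y of rackA above -0.35 m and x of tray in the frame of rackA between 0.03 and 0.125 m and y of tray in the frame of rackA between -0.009 and 0.009 m and z of tray in the frame of rackA between 0.097 and 0.109 m and angle between the x axis of tray and the x axis of rackA, either way round below 0.12 rad) or (world y of rackB above -0.35 m and x of tray in the frame of rackB between 0.03 and 0.125 m and y of tray in the frame of rackB between -0.009 and 0.009 m and z of tray in the frame of rackB between 0.047 and 0.059 m and angle between the x axis of tray and the x axis of rackB, either way round below 0.12 rad))), for 0.1 s.
2. the tray, in the last part of that rail pair, is pressed home on the buffer (buffer squeezed at least 1 mm, 4 N) (((world y of rackA above -0.35 m and x of tray in the frame of rackA between 0.078 and 0.125 m and y of tray in the frame of rackA between -0.009 and 0.009 m and z of tray in the frame of rackA between 0.097 and 0.109 m and angle between the x axis of tray and the x axis of rackA, either way round below 0.12 rad and value of joint rackA_buf above 0.001 m) or (world y of rackB above -0.35 m and x of tray in the frame of rackB between 0.078 and 0.125 m and y of tray in the frame of rackB between -0.009 and 0.009 m and z of tray in the frame of rackB between 0.047 and 0.059 m and angle between the x axis of tray and the x axis of rackB, either way round below 0.12 rad and value of joint rackB_buf above 0.001 m))), for 0.15 s.
At the end, for the whole second after the job is handed in: The tray rests, let go and still, in the lowest empty rail pair of the rack ahead, its back edge within 3 mm of the buffer (76 to 122 mm in from the mouth), within 9 mm of the middle and 7 degrees of the rack's direction (((world y of rackA above -0.35 m and x of tray in the frame of rackA between 0.076 and 0.122 m and y of tray in the frame of rackA between -0.009 and 0.009 m and z of tray in the frame of rackA between 0.097 and 0.109 m and angle between the x axis of tray and the x axis of rackA, either way round below 0.12 rad and x of tray in the frame of rackA_buf above 0.077 m) or (world y of rackB above -0.35 m and x of tray in the frame of rackB between 0.076 and 0.122 m and y of tray in the frame of rackB between -0.009 and 0.009 m and z of tray in the frame of rackB between 0.047 and 0.059 m and angle between the x axis of tray and the x axis of rackB, either way round below 0.12 rad and x of tray in the frame of rackB_buf above 0.077 m)) and linear speed of tray below 0.01 m/s and contact force between the fingers and tray below 0.1 N); the robot touches nothing.
It fails at once if the tray and a rack press on each other with more than 25 N (contact force between tray and rackA above 25 N or contact force between tray and rackB above 25 N).
It fails at once if the loupe is pushed more than 15 mm (distance of loupe from where it was at the start of the episode above 0.015 m).
It fails at once if the pot is pushed more than 15 mm (distance of pot from where it was at the start of the episode above 0.015 m).
It fails at once if the filebox is pushed more than 15 mm (distance of filebox from where it was at the start of the episode above 0.015 m).
It also fails if it takes over 58 s, if anything falls off the work surface, if the arm or the gripper's body presses on something with over 40 N, if the wrist force passes 120 N, or if a joint passes its speed limit or range.

### The arm

A 6-joint arm with a two-finger parallel gripper is mounted at the origin on the work surface. World frame = base frame: x ahead of the robot, y to its left, z up, the work surface at z = 0. Lengths are in m, angles in degrees, forces in N, time in s.
With the tool pointing down it reaches from about 0.275 to 0.775 m from the base axis. Payload 14.6 kg.
Tool frame: the origin (TCP) lies on the centre line of the jaws, within the pads' length; the fingertips stand 22 mm ahead of it and the grasp point (between the pads) lies 3 mm ahead of it (manip.tip_reach is the distance from the TCP to the fingertips, in m); z points along the fingers, x is the direction in which the jaws open and shut, and the axes are right-handed (so a half turn about z gives the same grasp; the last joint's range is limited). The gripper opens to 85 mm and grips with 20 to 120 N. Pads are 22 mm wide; open, the fingers measure 114 mm over their backs; the gripper's body (76 mm by 85 mm) begins 54 mm behind the grasp point. The pads swing forward as they close: fully open they stand 13 mm farther back than shut.
Start: joints at [-79.83, 15.075, -2.767, 72.158, 0, 81.102], TCP at [0.172, -0.496, 0.253] pointing down, gripper open.
Joint ranges: [-151.79, 151.79], [-50.71, 97.33], [-67.44, 78.34], [-121.81, 120.89], [-77.56, 73.72], [-180, 180]. Speed limits (degrees/s): [108.29, 108.29, 147.25, 159.86, 180, 180].

### API

Orientations are given as a 3x3 rotation matrix whose columns are the frame's x, y, z axes.
In Python, from station import manip, grab_frame, order gives the robot as it stands. The module is installed in compiled form; this text tells all that it offers.
- The arm moves only by the tool send_rows, never from a script. Its argument "motion" is a list of rows, each an object with "xyz": the shift along the tool's x, y, z in cm, a list of three; "twist": the turn, a rotation vector about the tool's x, y, z in rad, a list of three; "claw": the gripper's target within -1 to 1 (fully open at 1, half-way at 0, shut at -1). A call has exactly 8 rows; each row is the pose to reach, as a shift and turn from the pose commanded when the call began, along the tool's axes at that moment; what a row does not reach only later rows make up. A row lasts 1/10 s, in which the tool goes at most 50 mm and 8.59 degrees, less where a joint would pass 70% of its speed; a pose out of reach is approached as far as the arm can. A call with a gripper value outside its range is refused whole. The fingers move at their own pace and stop on an object; the grip force is fixed at half the most. Time passes only in rows, so rows that repeat a pose let the fingers close, or fill a call up. It gives the time, the measured TCP pose, the force and the opening at its end, in the units of the state.
- manip.state(): the state, without advancing time (a new reading comes with each control period).
- grab_frame(name): name is "scene" or "top" or "wrist"; returns a dict with "pixels" (400x640x3 uint8, red, green, blue), "z_map" (400x640 float32, m along the optical axis (not along the pixel's ray), 0 where there is no reading), "mtx" (3x3 intrinsics, pixels), "view" (4x4, takes a point from world to camera coordinates); the wrist camera has in their place "mount" (4x4, takes a point from camera to tool coordinates, whose origin is the TCP and whose axes are the tool frame's). Camera axes: x right, y up, looking along -z (the intrinsics and any distortion apply to the point x, -y, -z); pixel columns grow to the right and rows downward; lengths in m; the calibration is good to about 2 mm. A picture is of the moment at which its call begins: read the wrist's pose just before it.
- order.hand_in(): hands the job in, once; it reports no verdict.
The state is a dict: "clock": time; "joints": joint angles; "dq": joint speeds; "tau": joint torques, N m; "tool_pos": TCP position; "eef_rot": TCP orientation; "contact_force": force on the tool from outside, world axes, zero at the start; "wrist_torque": the same for the moment, N m; "width": finger opening in m.
Only numpy, scipy, OpenCV 4.12 (cv2) and the standard library are available. Lean on these libraries where they do the work, as an engineer would, in place of code of your own. Each camera call takes 0.05 s, during which the arm holds its last target. There are 200 camera calls.

## Working session

There is one attempt and no reset: what is moved stays moved. The work goes in short steps, Python scripts to look and compute and a tool call to move; the robot and the scene stay as the last step left them, time stands still between calls to the robot, and variables do not carry over. Pictures are saved under pics/ and viewed, about 8 in all and at most 12, crops included, and the job is handed in when it is done.

Besides the shell and the picture viewer there is one more tool, called after "Request:" as name(argument=value, ...), one argument or row to a line, values as JSON. send_rows: Moves the arm, as the interface text tells. Its arguments: {"type":"object","properties":{"motion":{"type":"array","items":{"type":"object","properties":{"xyz":{"type":"array","items":{"type":"number"}},"twist":{"type":"array","items":{"type":"number"}},"claw":{"type":"number"}}}}},"required":["motion"]}

```bash
mkdir -p pics
cat > h.py <<'E'
import numpy as np, cv2
from station import manip, grab_frame, order
np.set_printoptions(precision=4, suppress=True)
def world(f, s=None):
    z=f["z_map"].astype(float); K=np.array(f["mtx"]); h,w=z.shape
    u,v=np.meshgrid(np.arange(w),np.arange(h))
    P=np.stack([(u-K[0,2])/K[0,0]*z,-(v-K[1,2])/K[1,1]*z,-z,np.ones_like(z)],-1)
    if "view" in f: T=np.linalg.inv(np.array(f["view"]))
    else:
        W=np.eye(4); W[:3,:3]=np.array(s["eef_rot"]); W[:3,3]=s["tool_pos"]; T=W@np.array(f["mount"])
    P=P@T.T; P=P[...,:3]; P[z==0]=np.nan
    return P
def save(n,img): cv2.imwrite(f"pics/{n}.png",cv2.cvtColor(np.ascontiguousarray(img),cv2.COLOR_RGB2BGR))
E
python3 - <<'E'
from h import *
print(manip.state(), manip.tip_reach)
for n in("scene","top"):
    f=grab_frame(n); np.savez(""+n,**{k:v for k,v in f.items()}); save(n,f["pixels"]); print(n,f.keys(),f["mtx"],f["view"])
E
```

```text
{'clock': 0.0, 'joints': array([-79.8282,  15.0983,  -2.8038,  72.156 ,  -0.0018,  81.1015]), 'dq': array([ 0.0855,  0.0534,  0.0936,  0.0012,  0.0085, -0.0295]), 'tau': array([ -0.004 , -63.761 ,  38.4563,   0.0139,  -0.0003,  -0.    ]), 'tool_pos': array([ 0.1715, -0.496 ,  0.2528]), 'eef_rot': array([[ 0.3267, -0.9451, -0.0002],
       [-0.9451, -0.3267,  0.001 ],
       [-0.001 , -0.0001, -1.    ]]), 'contact_force': array([ 0.3097, -1.5235, -0.1571]), 'wrist_torque': array([-0.0059,  0.0219,  0.014 ]), 'width': 0.08539970858784497} 0.022
scene dict_keys(['pixels', 'z_map', 'mtx', 'view']) [[408.5335   0.     323.1609]
 [  0.     408.5335 205.3292]
 [  0.       0.       1.    ]] [[ 0.7207  0.6932  0.0053 -0.3926]
 [-0.5801  0.599   0.5519  0.2403]
 [ 0.3794 -0.4009  0.8339 -1.6622]
 [ 0.      0.      0.      1.    ]]
top dict_keys(['pixels', 'z_map', 'mtx', 'view']) [[509.1977   0.     319.1996]
 [  0.     509.1977 195.8101]
 [  0.       0.       1.    ]] [[ 0.0083 -0.9997  0.0209 -0.0109]
 [ 0.9848  0.0118  0.1735 -0.561 ]
 [-0.1737  0.0191  0.9846 -1.9756]
 [ 0.      0.      0.      1.    ]]
```

View pics/scene.png

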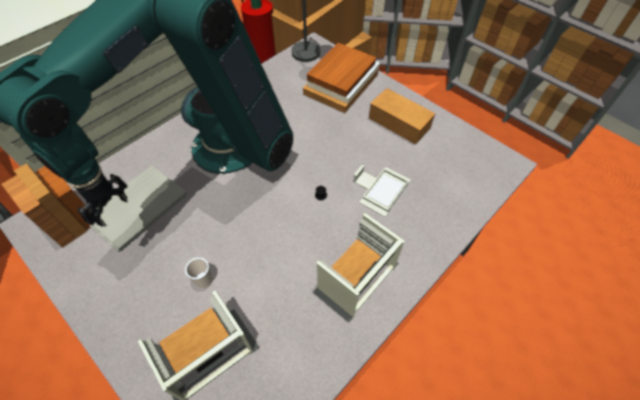

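View pics/top.png

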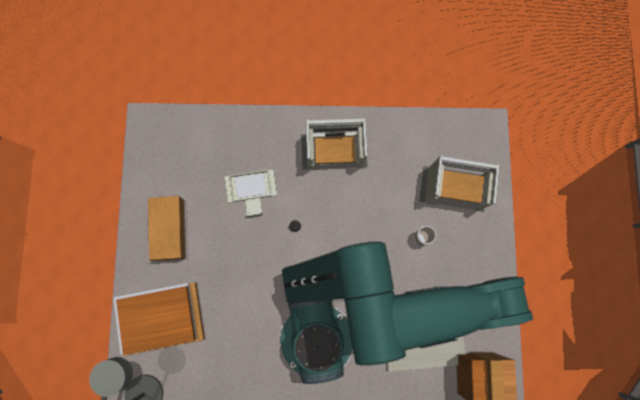

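The scene view shows the tray at (385,188) with its pull at (362,175), and the loupe at (320,192). The rack ahead is at (360,265). In the top view the tray is at (250,187) and the rack ahead at (336,145). Both racks hold a brown box whose level still needs measuring.

Run:
```python
from h import *
for n in("scene","top"):
    d=dict(np.load(n+".npz")); P=world(d); px=d["pixels"]
    hsv=cv2.cvtColor(px,cv2.COLOR_RGB2HSV)
    print(n,"table z",np.nanmedian(P[200:240,250:280,2]) if n=="scene" else np.nanmedian(P[240:260,200:240,2]))
    X,Y,Z=P[...,0],P[...,1],P[...,2]
    brown=(hsv[...,1]>120)&(X>.55)&(X<1.0)&(Y>-.35)&(Y<.1)&(Z>.02)&(Z<.2)
    print("box ahead z",np.nanpercentile(Z[brown],[5,25,50,75,95]),brown.sum(),np.nanpercentile(X[brown],[3,97]),np.nanpercentile(Y[brown],[3,97]))
    rk=(X>.5)&(X<1.)&(Y>-.35)&(Y<.1)&(Z>.17)&(Z<.21)
    p=P[rk]; print("rack top",len(p),p[:,2].mean()); r=cv2.minAreaRect(p[:,:2].astype(np.float32)); print(cv2.boxPoints(r))
    tr=(X>.3)&(X<.8)&(Y>.08)&(Y<.42)&(Z>.008)&(Z<.1)&(hsv[...,1]<90)
    p=P[tr]; print("tray",len(p),p.min(0),p.max(0)); 
    pl=p[p[:,2]>.028]; print("pull",len(pl),np.median(pl,0),pl.min(0),pl.max(0))
    bp=p[p[:,0]>np.median(pl[:,0])+.05]; r=cv2.minAreaRect(bp[:,:2].astype(np.float32)); print(r,cv2.boxPoints(r))
    lo=(X>.2)&(X<.7)&(Y>-.1)&(Y<.15)&(Z>.015)&(Z<.06)&(px.max(-1)<80)
    print("loupe",lo.sum(),np.nanmean(P[lo],0))
```

```text
scene table z -0.00051596249227015
box ahead z [0.0726 0.0747 0.0764 0.078  0.0806] 1103 [0.695  0.7822] [-0.1146  0.0097]
rack top 854 0.18561453899517244
[[ 0.6776  0.0444]
 [ 0.6895 -0.1819]
 [ 0.8399 -0.174 ]
 [ 0.828   0.0523]]
tray 787 [0.3364 0.0801 0.008 ] [0.7766 0.4185 0.0505]
pull 125 [0.4609 0.1066 0.0379] [0.4231 0.0801 0.0281] [0.4965 0.285  0.0505]
((0.6391509771347046, 0.2400103658437729), (0.2685501277446747, 0.24682378768920898), 73.537841796875) [[0.4827 0.1462]
 [0.7195 0.0763]
 [0.7956 0.3338]
 [0.5588 0.4038]]
loupe 95 [0.448  0.0865 0.0325]
top table z -0.00012892676987608098
box ahead z [0.0658 0.0731 0.0767 0.0806 0.0856] 1006 [0.6961 0.7934] [-0.1381  0.0097]
rack top 496 0.18577656788940153
[[ 0.6803  0.043 ]
 [ 0.6886 -0.1815]
 [ 0.8405 -0.1759]
 [ 0.8323  0.0486]]
tray 1507 [0.3016 0.0801 0.008 ] [0.7989 0.4191 0.0632]
pull 127 [0.4646 0.1056 0.0372] [0.4286 0.081  0.0281] [0.6679 0.3545 0.0632]
((0.657028317451477, 0.249919593334198), (0.28337305784225464, 0.33905869722366333), 0.20362305641174316) [[0.5147 0.4189]
 [0.5159 0.0799]
 [0.7993 0.0809]
 [0.7981 0.42  ]]
loupe 101 [0.5125 0.0612 0.0384]
```

Run:
```python
from h import *
d=dict(np.load("top.npz")); P=world(d); px=d["pixels"]
hsv=cv2.cvtColor(px,cv2.COLOR_RGB2HSV)
m=np.zeros(px.shape[:2],np.uint8)
g=px.astype(int); print(px[187,250],px[208,254],px[187,230],px[230,230])
bright=(g.min(-1)>165)
m[160:222,215:285]=bright[160:222,215:285]
n,l,st,c=cv2.connectedComponentsWithStats(m); i=1+st[1:,4].argmax(); print(st[i])
p=P[l==i]; print(np.nanmin(p,0),np.nanmax(p,0))
pan=P[(l==i)&(np.arange(400)[:,None]<197)]; r=cv2.minAreaRect(pan[~np.isnan(pan[:,0]),:2].astype(np.float32)); print(r,cv2.boxPoints(r))
pl=P[(l==i)&(P[...,2]>.032)&(np.arange(400)[:,None]>195)]; print(len(pl),pl.mean(0),pl[:,1].min(),pl[:,1].max())
big=cv2.resize(px[150:235,205:310],None,fx=7,fy=7,interpolation=cv2.INTER_CUBIC); save("traycrop",big)
d=dict(np.load("scene.npz"));P=world(d)
m=(P[...,2]>.03)&(P[...,2]<.06)&(P[...,0]>.38)&(P[...,0]<.55)&(P[...,1]>.15)&(P[...,1]<.3)
print(P[m].mean(0),np.ptp(P[m],axis=0),m.sum())
```

```text
[195 199 204] [198 201 187] [182 183 164] [148 139 135]
[232 170  45  30 901]
[ 0.5479  0.1694 -0.0111] [0.6766 0.3497 0.0338]
((0.6116243004798889, 0.26156723499298096), (0.10357680916786194, 0.17347276210784912), 9.704265594482422) [[0.546  0.3383]
 [0.5752 0.1673]
 [0.6773 0.1848]
 [0.6481 0.3558]]<stdin>:11: RuntimeWarning: Mean of empty slice.
  ret = um.true_divide(
Traceback (most recent call last):
ValueError: zero-size array to reduction operation minimum which has no identity
```

Request:
send_rows(
  motion=[
    {"xyz": [-4,-3.5,0],"twist": [0,0,-0.1],"claw": 1},
    {"xyz": [-7.6,-6.6,0],"twist": [0,0,-0.2],"claw": 1},
    {"xyz": [-11.3,-9.9,0],"twist": [0,0,-0.3],"claw": 1},
    {"xyz": [-15,-13.1,0],"twist": [0,0,-0.4],"claw": 1},
    {"xyz": [-18.8,-16.4,0],"twist": [0,0,-0.5],"claw": 1},
    {"xyz": [-22.5,-19.6,0],"twist": [0,0,-0.6],"claw": 1},
    {"xyz": [-26.2,-22.9,0],"twist": [0,0,-0.7],"claw": 1},
    {"xyz": [-29.9,-26.1,0],"twist": [0,0,-0.7],"claw": 1},
  ],
)

```text
clock: 0.9
tool_pos: [0.3199, -0.1283, 0.2533]
eef_rot: [[0.86, -0.51, 0.0], [-0.51, -0.86, -0.0], [0.0, -0.0, -1.0]]
contact_force: [0.9, -0.6, 0.1]
width: 0.0849
```

Request:
send_rows(
  motion=[
    {"xyz": [-0.7,-5,0],"twist": [0,0,-0.1],"claw": 1},
    {"xyz": [-1.5,-9.9,0],"twist": [0,0,-0.2],"claw": 1},
    {"xyz": [-2.2,-14.8,0],"twist": [0,0,-0.3],"claw": 1},
    {"xyz": [-3,-19.7,0],"twist": [0,0,-0.4],"claw": 1},
    {"xyz": [-3.7,-24.6,0],"twist": [0,0,-0.5],"claw": 1},
    {"xyz": [-4.4,-29.5,0],"twist": [0,0,-0.6],"claw": 1},
    {"xyz": [-5.2,-34.4,0],"twist": [0,0,-0.7],"claw": 1},
    {"xyz": [-5.9,-39.3,0],"twist": [0,0,-0.705],"claw": 1},
  ],
)

```text
clock: 1.7
tool_pos: [0.467, 0.231, 0.2531]
eef_rot: [[0.985, 0.17, -0.0], [0.17, -0.985, -0.0], [-0.0, 0.0, -1.0]]
contact_force: [1.0, -1.8, 0.6]
width: 0.0855
```

Run:
```python
from h import *
s=manip.state(); f=grab_frame("wrist"); print(s["tool_pos"],s["eef_rot"],s["joints"]); print(f["mount"])
np.savez("w1",**f,**{k:s[k] for k in("tool_pos","eef_rot")}); save("w1",f["pixels"])
f=grab_frame("top"); np.savez("top2",**f)
```

```text
[0.467  0.231  0.2531] [[ 0.9854  0.1704 -0.0002]
 [ 0.1704 -0.9854 -0.0002]
 [-0.0002  0.0001 -1.    ]] [17.3508 14.6953 -3.3327 71.9858 -0.0059 97.5399]
[[ 1.     -0.0007  0.0001  0.0008]
 [-0.0007 -0.961  -0.2767 -0.0704]
 [ 0.0003  0.2767 -0.961  -0.1196]
 [ 0.      0.      0.      1.    ]]
```

View pics/w1.png

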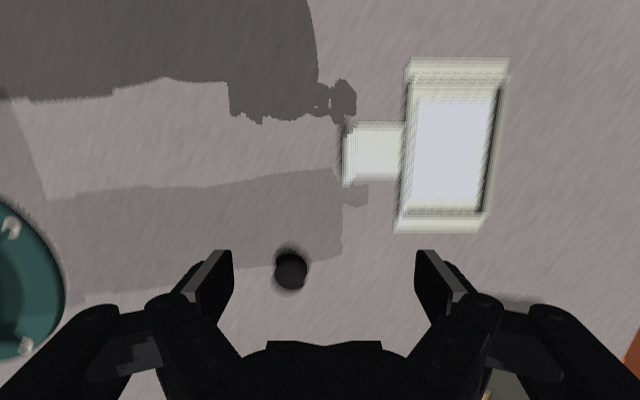

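The wrist view is slightly blurred, since the arm was still settling. It shows the pull at about (347,153), the neck at (375,152), the pan at (450,150) and the loupe at (290,270).

```bash
cat > tray.py <<'E'
from h import *
def go(tag):
    s=manip.state(); f=grab_frame("wrist"); save(tag,f["pixels"]); np.savez(tag,**f,**{k:s[k] for k in("tool_pos","eef_rot")})
    P=world(f,s); X,Y,Z=np.moveaxis(P,-1,0); g=f["pixels"].astype(int)
    m=((g.min(-1)>165)|((Z>.012)&(g.min(-1)>90)))&(X>.4)&(X<.75)&(Y>.1)&(Y<.4)&(np.arange(400)[:,None]<300)
    m=cv2.morphologyEx(m.astype(np.uint8),cv2.MORPH_OPEN,np.ones((3,3)))
    n,l,st,c=cv2.connectedComponentsWithStats(m); i=1+st[1:,4].argmax(); print("comp",st[i]); p=P[l==i]
    a=p[(p[:,2]>.03)&(p[:,2]<.06)]; r=cv2.minAreaRect(a[:,:2].astype(np.float32)); print("pull",len(a),np.median(a,0),r)
    print("dq",np.abs(s["dq"]).max(),s["tool_pos"])
    pc=np.median(a[:,:2],0)
    b=p[(np.linalg.norm(p[:,:2]-pc,axis=1)>.075)]; r=cv2.minAreaRect(b[:,:2].astype(np.float32)); print("pan",r); print(cv2.boxPoints(r)); bp=cv2.boxPoints(r); print("c-pull dist/yaw",np.linalg.norm(bp.mean(0)-pc),np.degrees(np.arctan2(*(bp.mean(0)-pc)[::-1])), "z",np.percentile(b[:,2],[5,50,95]))
E
python3 -c "import tray;tray.go('w2')"
```

```text
comp [  392    86   113   150 11903]
pull 0 [nan nan nan] ((0.0, 0.0), (0.0, 0.0), 0.0)
dq 4.439393924619206 [0.4681 0.2329 0.2521]
pan ((0.0, 0.0), (0.0, 0.0), 0.0)
[[0. 0.]
 [0. 0.]
 [0. 0.]
 [0. 0.]]
  return _methods._mean(a, axis=axis, dtype=dtype,
  ret = um.true_divide(
Traceback (most recent call last):
  File "tray.py", line 11, in go
    b=p[(np.linalg.norm(p[:,:2]-pc,axis=1)>.075)]; r=cv2.minAreaRect(b[:,:2].astype(np.float32)); print("pan",r); print(cv2.boxPoints(r)); bp=cv2.boxPoints(r); print("c-pull dist/yaw",np.linalg.norm(bp.mean(0)-pc),np.degrees(np.arctan2(*(bp.mean(0)-pc)[::-1])), "z",np.percentile(b[:,2],[5,50,95]))
                                                                                                                                                                                                                                                                          ~~~~~~~~~~~~~^^^^^^^^^^^^^^^^^^
IndexError: index -1 is out of bounds for axis 0 with size 0
```

Run:
```python
from h import *
d=dict(np.load("w2.npz")); P=world(d,d); g=d["pixels"]
for u in range(330,525,6): print(u,P[150,u],g[150,u],end=" | ")
print()
for v in range(50,245,8): print(v,P[v,450],g[v,450],end=" | ")
print(P[330:340,290:300,2].mean(), np.nanmedian(P[20:60,560:620,2]))
s=manip.state(); print(np.abs(s["dq"]).max(), s["tool_pos"])
```

```text
330 [ 0.4719  0.2601 -0.0019] [136 130 127] | 336 [ 0.479   0.2615 -0.    ] [67 62 61] | 342 [0.4827 0.2674 0.0434] [205 208 200] | 348 [0.4891 0.2684 0.0429] [205 208 201] | 354 [0.5    0.2656 0.0036] [203 207 203] | 360 [0.507  0.2669 0.0042] [203 205 201] | 366 [0.5141 0.2681 0.0035] [203 206 200] | 372 [0.5212 0.2693 0.0036] [202 205 199] | 378 [0.5281 0.2706 0.0045] [202 204 198] | 384 [0.5352 0.2718 0.0045] [202 205 197] | 390 [0.5424 0.273  0.0035] [202 206 197] | 396 [0.5498 0.2741 0.0025] [206 210 200] | 402 [0.553  0.2764 0.0168] [198 200 193] | 408 [0.5631 0.2768 0.0054] [154 154 158] | 414 [0.5699 0.2781 0.0063] [202 205 212] | 420 [0.5766 0.2794 0.0072] [202 205 211] | 426 [0.5838 0.2806 0.0065] [203 206 209] | 432 [0.5906 0.2818 0.0072] [202 206 210] | 438 [nan nan nan] [202 205 210] | 444 [0.6046 0.2843 0.0073] [202 204 212] | 450 [0.6118 0.2854 0.0068] [203 206 213] | 456 [0.6192 0.2866 0.0059] [202 206 212] | 462 [0.6255 0.2879 0.0074] [204 207 214] | 468 [0.6327 0.2891 0.0069] [203 206 212] | 474 [0.6399 0.2903 0.0066] [202 204 207] | 480 [0.6482 0.2915 0.0041] [208
[... 769 characters left out ...]
 0.3078 0.0068] [202 204 212] | 138 [0.608  0.299  0.0063] [202 205 207] | 146 [0.6106 0.29   0.0063] [204 206 207] | 154 [0.6132 0.2809 0.0066] [204 206 213] | 162 [0.6152 0.2718 0.0083] [202 205 209] | 170 [0.619  0.2622 0.0059] [203 206 212] | 178 [0.6217 0.2526 0.0059] [202 205 208] | 186 [0.624  0.2432 0.0072] [202 205 209] | 194 [0.6269 0.2334 0.0071] [201 205 212] | 202 [0.6299 0.2234 0.0071] [202 205 211] | 210 [0.6347 0.2124 0.0033] [197 197 183] | 218 [0.6358 0.2031 0.0072] [98 98 91] | 226 [0.6407 0.1916 0.0034] [202 202 188] | 234 [0.6435 0.1812 0.0041] [204 207 192] | 242 [ 0.6494  0.1685 -0.0012] [138 132 129] | nan -0.001225899967622679
3.080190495892028 [0.4672 0.2308 0.2523]
```

View pics/w2.png

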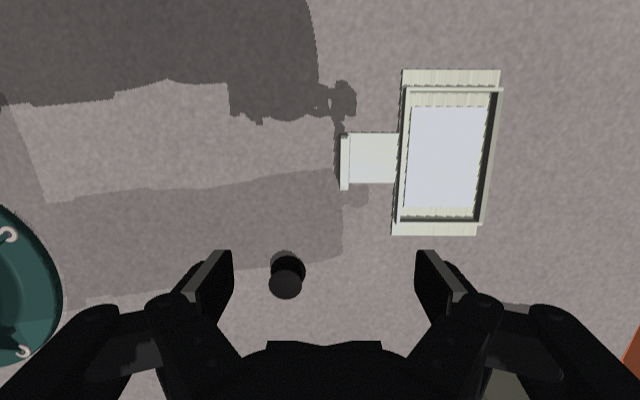

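The view is sharp now. The pull top runs from (341,135) to (349,190), the pan centre is at about (447,155), and the loupe is at (287,272).

```bash
cat > fit.py <<'E'
from h import *
from scipy.optimize import least_squares
def fit(tag):
    d=dict(np.load(tag+".npz")); P=world(d,d); g=d["pixels"].astype(int); X,Y,Z=np.moveaxis(P,-1,0)
    reg=(X>.42)&(X<.75)&(Y>.13)&(Y<.42)&(np.arange(400)[:,None]<248)
    a=P[reg&(Z>.035)&(Z<.055)]; r=cv2.minAreaRect(a[:,:2].astype(np.float32)); pc=np.array(r[0]); print("pull",len(a),np.median(a,0),r)
    b=P[reg&(g.min(-1)>165)&(X>pc[0]+.075)]; r=cv2.minAreaRect(b[:,:2].astype(np.float32)); bp=cv2.boxPoints(r); print("pan",r,bp.tolist())
    c=bp.mean(0); print("dist",np.linalg.norm(c-pc),"yaw",np.degrees(np.arctan2(*(c-pc)[::-1])))
E
python3 -c "import fit;fit.fit('w2')"
```

```text
pull 529 [0.4876 0.2562 0.0438] ((0.4880777597427368, 0.25498825311660767), (0.010074831545352936, 0.059893663972616196), 9.499735832214355)
pan ((0.6096614003181458, 0.27300214767456055), (0.11665506660938263, 0.20089775323867798), 9.934110641479492) [[0.5348793864250183, 0.3618825674057007], [0.569537341594696, 0.16399690508842468], [0.6844434142112732, 0.1841217279434204], [0.6497854590415955, 0.3820073902606964]]
dist 0.12291087036025443 yaw 8.427662257975985
```

Request:
send_rows(
  motion=[
    {"xyz": [0.8,-0.6,2],"twist": [0,0,0],"claw": 1},
    {"xyz": [1.6,-1.2,4],"twist": [0,0,0],"claw": 1},
    {"xyz": [2.5,-2,7],"twist": [0,0,0],"claw": 1},
    {"xyz": [2.5,-2,10],"twist": [0,0,0],"claw": 1},
    {"xyz": [2.5,-2,12],"twist": [0,0,0],"claw": 1},
    {"xyz": [2.5,-2,12],"twist": [0,0,0],"claw": 1},
    {"xyz": [2.5,-2,12],"twist": [0,0,0],"claw": 1},
    {"xyz": [2.5,-2,12],"twist": [0,0,0],"claw": 1},
  ],
)

```text
clock: 2.65
tool_pos: [0.4888, 0.2523, 0.1347]
eef_rot: [[0.986, 0.166, 0.002], [0.166, -0.986, 0.001], [0.002, -0.0, -1.0]]
contact_force: [0.6, 0.4, 0.1]
width: 0.0854
```

Run:
```python
from h import *
import fit
s=manip.state(); f=grab_frame("wrist"); np.savez("w3",**f,**{k:s[k] for k in("tool_pos","eef_rot")}); save("w3",f["pixels"]); print(s["tool_pos"],np.abs(s["dq"]).max())
fit.fit("w3"); s=manip.state(); print(s["tool_pos"],s["contact_force"])
```

```text
[0.4888 0.2523 0.1347] 0.2718919254949169
pull 1079 [0.4876 0.2583 0.044 ] ((0.4878149628639221, 0.2553548514842987), (0.009448816999793053, 0.059480756521224976), 9.73214340209961)
pan ((0.6041922569274902, 0.3004443645477295), (0.09790822863578796, 0.15307243168354034), 6.0107245445251465) [[0.5474928617477417, 0.3714335858821869], [0.5635217428207397, 0.21920271217823029], [0.6608916521072388, 0.2294551432132721], [0.6448627710342407, 0.3816860318183899]]
dist 0.12480680575135117 yaw 21.178486461129097
[0.4889 0.2524 0.1346] [-0.3563  0.3056 -0.7285]
```

Request:
send_rows(
  motion=[
    {"xyz": [0,-0.3,2],"twist": [0,0,0],"claw": 1},
    {"xyz": [0,-0.3,5],"twist": [0,0,0],"claw": 1},
    {"xyz": [0,-0.3,8],"twist": [0,0,0],"claw": 1},
    {"xyz": [0,-0.3,10.2],"twist": [0,0,0],"claw": 1},
    {"xyz": [0,-0.3,10.2],"twist": [0,0,0],"claw": 1},
    {"xyz": [0,-0.3,10.2],"twist": [0,0,0],"claw": 1},
    {"xyz": [0,-0.3,10.2],"twist": [0,0,0],"claw": 1},
    {"xyz": [0,-0.3,10.2],"twist": [0,0,0],"claw": 0.3},
  ],
)

```text
clock: 3.5
tool_pos: [0.4886, 0.2557, 0.0326]
eef_rot: [[0.986, 0.166, 0.002], [0.166, -0.986, 0.001], [0.002, -0.0, -1.0]]
contact_force: [0.2, -1.4, -0.4]
width: 0.073
```

Run:
```python
from h import *
s=manip.state(); print(s["tool_pos"],s["contact_force"],np.abs(s["dq"]).max(),s["width"])
```

```text
[0.4886 0.2557 0.0326] [ 0.1664 -1.3687 -0.4407] 0.3589781411874078 0.07299196939701837
```

Positioned; close.

Request:
send_rows(
  motion=[
    {"xyz": [0,0,0.1],"twist": [0,0,0],"claw": -0.3},
    {"xyz": [0,0,0.1],"twist": [0,0,0],"claw": -0.5},
    {"xyz": [0,0,0.1],"twist": [0,0,0],"claw": -0.7},
    {"xyz": [0,0,0.1],"twist": [0,0,0],"claw": -1},
    {"xyz": [0,0,0.1],"twist": [0,0,0],"claw": -1},
    {"xyz": [0,0,0.1],"twist": [0,0,0],"claw": -1},
    {"xyz": [0,0,0.1],"twist": [0,0,0],"claw": -1},
    {"xyz": [0,0,0.1],"twist": [0,0,0],"claw": -1},
  ],
)

```text
clock: 4.3
tool_pos: [0.4879, 0.2555, 0.0304]
eef_rot: [[0.986, 0.166, 0.0], [0.166, -0.986, 0.0], [0.0, -0.0, -1.0]]
contact_force: [0.4, 0.3, 5.0]
width: 0.0093
```

Request:
send_rows(
  motion=[
    {"xyz": [0,0,-0.5],"twist": [0,0,0],"claw": -1},
    {"xyz": [0,0,-2],"twist": [0,0,0],"claw": -1},
    {"xyz": [0,0,-4],"twist": [0,0,0],"claw": -1},
    {"xyz": [0,0,-6],"twist": [0,0,0],"claw": -1},
    {"xyz": [0,0,-8],"twist": [0,0,0],"claw": -1},
    {"xyz": [0,0,-9.5],"twist": [0,0,0],"claw": -1},
    {"xyz": [0,0,-10.4],"twist": [0,0,0],"claw": -1},
    {"xyz": [0,0,-10.4],"twist": [0,0,0],"claw": -1},
  ],
)

```text
clock: 5.1
tool_pos: [0.4881, 0.2556, 0.1351]
eef_rot: [[0.986, 0.166, 0.001], [0.166, -0.986, 0.0], [0.001, -0.0, -1.0]]
contact_force: [0.5, 0.1, -3.1]
width: 0.0091
```

```bash
cat > held.py <<'E'
from h import *
# tray plane in tool frame from wrist cam: tilt, flange height, pan sides
def held(tag):
    s=manip.state(); f=grab_frame("wrist"); np.savez(tag,**f,**{k:s[k] for k in("tool_pos","eef_rot")}); save(tag,f["pixels"])
    P=world(f,s); R=np.array(s["eef_rot"]); T=(P-s["tool_pos"])@R   # tool coords
    v=np.arange(400)[:,None]; ok=(T[...,0]>.03)&(T[...,0]<.19)&(np.abs(T[...,1])<.12)&(T[...,2]>0)&(T[...,2]<.06)&(f["pixels"].min(-1)>120)&(v<330)
    q=T[ok&(T[...,2]>.015)]; A=np.c_[q[:,:2],np.ones(len(q))]
    w=np.ones(len(q),bool)
    for _ in range(8):
        c=np.linalg.lstsq(A[w],q[w,2],rcond=None)[0]; e=q[:,2]-A@c; w=np.abs(e)<.0025
    print("n",w.sum(),len(q),"base-top plane tool z = %.4f x + %.4f y + %.4f; slope deg x %.2f y %.2f"%(*c,*np.degrees(np.arctan(c[:2]))))
    n=T[ok]; r=cv2.minAreaRect(n[:,:2].astype(np.float32)); print("all rect",cv2.boxPoints(r).tolist())
    print("xmax",np.percentile(n[:,0],99.5),"y range",np.percentile(n[:,1],[.3,99.7]))
    print(s["tool_pos"],s["contact_force"],s["width"],np.abs(s["dq"]).max()); print(R)
E
python3 -c "import held;held.held('w4')"
```

```text
n 47572 49122 base-top plane tool z = -0.0184 x + -0.0213 y + 0.0264; slope deg x -1.06 y -1.22
all rect [[0.029860779643058777, 0.04835108667612076], [0.030226707458496094, -0.09990819543600082], [0.16966836154460907, -0.09956402331590652], [0.16930243372917175, 0.04869525879621506]]
xmax 0.16244001670499014 y range [-0.0989  0.0449]
[0.4881 0.2556 0.1351] [ 0.5095  0.0999 -3.1003] 0.009124923267722561 1.8481395852183025
[[ 0.9861  0.1662  0.0011]
 [ 0.1662 -0.9861  0.0004]
 [ 0.0011 -0.0002 -1.    ]]
```

View pics/w4.png

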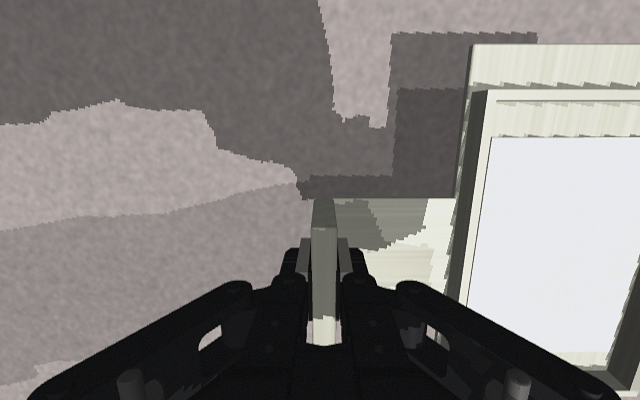

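Request:
send_rows(
  motion=[
    {"xyz": [-0.4,0.8,0],"twist": [0,0,0],"claw": -1},
    {"xyz": [-1.2,2.4,0],"twist": [0,0,0],"claw": -1},
    {"xyz": [-2.2,5,0],"twist": [0,0,0.01],"claw": -1},
    {"xyz": [-3.2,8,0],"twist": [0,0,0.03],"claw": -1},
    {"xyz": [-4,11,0],"twist": [0,0,0.05],"claw": -1},
    {"xyz": [-4.8,14,0],"twist": [0,0,0.06],"claw": -1},
    {"xyz": [-5.6,17,0],"twist": [0,0,0.08],"claw": -1},
    {"xyz": [-6.4,20,0],"twist": [0,0,0.1],"claw": -1},
  ],
)

```text
clock: 5.95
tool_pos: [0.4567, 0.0461, 0.1335]
eef_rot: [[0.998, 0.066, -0.001], [0.066, -0.998, -0.0], [-0.001, 0.0, -1.0]]
contact_force: [0.3, -0.5, -2.6]
width: 0.0093
```

Request:
send_rows(
  motion=[
    {"xyz": [-0.2,3,0],"twist": [0,0,0.01],"claw": -1},
    {"xyz": [-0.4,6,0],"twist": [0,0,0.02],"claw": -1},
    {"xyz": [-0.7,8.8,0],"twist": [0,0,0.023],"claw": -1},
    {"xyz": [-0.9,11,0],"twist": [0,0,0.023],"claw": -1},
    {"xyz": [-1,12.2,0],"twist": [0,0,0.023],"claw": -1},
    {"xyz": [-1,12.4,0],"twist": [0,0,0.023],"claw": -1},
    {"xyz": [-1,12.4,0],"twist": [0,0,0.023],"claw": -1},
    {"xyz": [-1,12.4,0],"twist": [0,0,0.023],"claw": -1},
  ],
)

```text
clock: 6.75
tool_pos: [0.456, -0.076, 0.1341]
eef_rot: [[0.999, 0.045, -0.0], [0.045, -0.999, 0.0], [-0.0, -0.0, -1.0]]
contact_force: [-1.1, 0.1, -2.2]
width: 0.0098
```

```bash
cat > look.py <<'E'
from h import *
def go(tag):
    s=manip.state(); print(s["tool_pos"],s["contact_force"],np.abs(s["dq"]).max(),"yaw",np.degrees(np.arctan2(s["eef_rot"][1][0],s["eef_rot"][0][0])))
    for n in("top","scene"):
        f=grab_frame(n); np.savez(tag+n,**f); save(tag+n,f["pixels"])
    f=np.load(tag+"top.npz"); save(tag+"tc",cv2.resize(f["pixels"][90:250,250:420],None,fx=3.6,fy=3.6,interpolation=cv2.INTER_CUBIC))
    f=np.load(tag+"scene.npz"); save(tag+"sc",cv2.resize(f["pixels"][150:330,240:440],None,fx=3.3,fy=3.3,interpolation=cv2.INTER_CUBIC))
    im=[cv2.imread(f"pics/{tag}{k}.png") for k in("tc","sc")]; h=420
    im=[cv2.resize(i,(int(i.shape[1]*h/i.shape[0]),h)) for i in im]; m=np.hstack(im); m=cv2.resize(m,(800,int(m.shape[0]*800/m.shape[1]))); cv2.imwrite(f"pics/{tag}both.png",m); print(m.shape)
E
python3 -c "import look;look.go('a')"; python3 -c "import held;held.held('w5')"
```

```text
[ 0.456  -0.076   0.1341] [-1.0868  0.136  -2.2105] 0.28209597905518846 yaw 2.568413742351841
(368, 800, 3)
n 47521 49095 base-top plane tool z = -0.0185 x + -0.0212 y + 0.0264; slope deg x -1.06 y -1.21
all rect [[0.0299752838909626, -0.09970420598983765], [0.16941140592098236, -0.09975379705429077], [0.16946406662464142, 0.048333898186683655], [0.03002794086933136, 0.04838348925113678]]
xmax 0.16247627645777377 y range [-0.0989  0.0448]
[ 0.4562 -0.076   0.1342] [ 1.0128 -0.2431 -2.1803] 0.009297597159542053 0.1698221377448935
[[ 0.999   0.0451 -0.0002]
 [ 0.0451 -0.999   0.0002]
 [-0.0001 -0.0002 -1.    ]]
```

View pics/aboth.png

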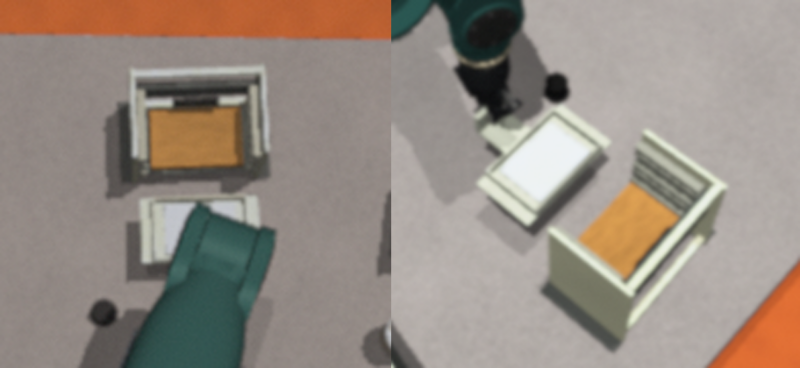

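The left half (top view) shows the tray centred at about (198,230), in front of the rack at (200,125). The right half (scene view) shows the tray level at about (545,165), short of the rack mouth. The brown box is low in the rack, so the middle pair is free.

```bash
cat > rel.py <<'E'
from h import *
def rel(tag):
  for n in("top","scene"):
    d=dict(np.load(tag+n+".npz")); P=world(d); X,Y,Z=np.moveaxis(P,-1,0); px=d["pixels"]; sat=cv2.cvtColor(px,cv2.COLOR_RGB2HSV)[...,1]
    rk=(X>.64)&(X<.9)&(Y>-.25)&(Y<.12)&(Z>.175)&(Z<.21)&(sat<80)
    p=P[rk]; print(n,"rack top z",np.median(p[:,2]))
    for nm,q in(("L",p[p[:,1]>-.0]),("R",p[p[:,1]<-.13])):
        r=cv2.minAreaRect(q[:,:2].astype(np.float32)); q=q[(q[:,0]>np.percentile(q[:,0],5))&(q[:,0]<np.percentile(q[:,0],80))]; c=np.polyfit(q[:,0],q[:,1],1)
        print(nm,len(q),"y at x=.684: %.4f slope deg %.2f xmin %.4f"%(np.polyval(c,.684),np.degrees(np.arctan(c[0])),p[:,0].min()))
    tr=(X>.5)&(X<.68)&(Y>-.22)&(Y<.08)&(Z>.095)&(Z<.135)&(sat<80)&(px.min(-1)>140)
    q=P[tr]; A=np.c_[q[:,:2]-[.57,-.07],np.ones(len(q))]; w=np.ones(len(q),bool)
    w=q[:,2]<.118
    for _ in range(6):
        c=np.linalg.lstsq(A[w],q[w,2],rcond=None)[0]; w=np.abs(q[:,2]-A@c)<.004
    print(" tray plane slope deg",np.degrees(c[:2]),"z",c[2],w.sum(),"y ext",np.percentile(q[:,1],[.5,99.5]),"x max",np.percentile(q[:,0],99.5)); r=cv2.minAreaRect(q[:,:2].astype(np.float32)); print(cv2.boxPoints(r).tolist())
E
python3 -c "import rel;rel.rel('a')"
```

```text
top rack top z 0.18948914973602093
L 101 y at x=.684: 0.0439 slope deg -5.43 xmin 0.6824
R 106 y at x=.684: -0.1794 slope deg 6.74 xmin 0.6824
 tray plane slope deg [-0.5223  0.0733] z 0.10970187986314649 310 y ext [-0.1701  0.0282] x max 0.6348456270697457
[[0.5217362642288208, 0.024924084544181824], [0.531456470489502, -0.1760151982307434], [0.6380374431610107, -0.17085948586463928], [0.6283172369003296, 0.03007979691028595]]
scene rack top z 0.18825381160363408
L 202 y at x=.684: 0.0427 slope deg -2.63 xmin 0.6784
R 218 y at x=.684: -0.1827 slope deg 7.58 xmin 0.6784
 tray plane slope deg [0.2442 0.2246] z 0.10958260393020762 1329 y ext [-0.1709  0.0276] x max 0.6299142501954782
[[0.49625593423843384, 0.027366673573851585], [0.50303715467453, -0.17402383685112], [0.6341697573661804, -0.16960835456848145], [0.6273885369300842, 0.03178215026855469]]
```

Request:
send_rows(
  motion=[
    {"xyz": [0.5,0.1,0],"twist": [0,0,0],"claw": -1},
    {"xyz": [1.3,0.2,0],"twist": [0,0,0],"claw": -1},
    {"xyz": [2.1,0.2,0],"twist": [0,0,0],"claw": -1},
    {"xyz": [2.9,0.2,0],"twist": [0,0,0],"claw": -1},
    {"xyz": [3.6,0.2,0],"twist": [0,0,0],"claw": -1},
    {"xyz": [4.1,0.2,0],"twist": [0,0,0],"claw": -1},
    {"xyz": [4.5,0.2,0],"twist": [0,0,0],"claw": -1},
    {"xyz": [4.5,0.2,0],"twist": [0,0,0],"claw": -1},
  ],
)

```text
clock: 7.7
tool_pos: [0.5017, -0.0768, 0.1342]
eef_rot: [[0.999, 0.044, 0.0], [0.044, -0.999, 0.0], [0.0, -0.0, -1.0]]
contact_force: [-0.7, -0.3, -2.2]
width: 0.0091
```

```bash
python3 -c "import look;look.go('b')"
python3 - <<'E'
from h import *
for n in("top","scene"):
    d=dict(np.load("b"+n+".npz")); P=world(d); X,Y,Z=np.moveaxis(P,-1,0); sat=cv2.cvtColor(d["pixels"],cv2.COLOR_RGB2HSV)[...,1]
    rk=(X>.665)&(X<.9)&(Y>-.25)&(Y<.12)&(Z>.175)&(Z<.21)&(sat<80); b=cv2.boxPoints(cv2.minAreaRect(P[rk][:,:2].astype(np.float32))); print(n,b.tolist())
    # outer edges: per-side extreme y in x bins
    p=P[rk]; 
    for sg in(1,-1):
        xs=np.arange(.69,.83,.01); ys=[sg*np.max(sg*p[(p[:,0]>=x)&(p[:,0]<x+.01),1]) for x in xs]; c=np.polyfit(xs+.005,ys,1); print(sg,np.degrees(c[0]),np.polyval(c,.684))
E
```

```text
[ 0.5017 -0.0768  0.1342] [-0.6723 -0.2615 -2.2121] 0.9680922328387319 yaw 2.5276817600464123
(368, 800, 3)
top [[0.6810665130615234, 0.04303960129618645], [0.6893748044967651, -0.18154382705688477], [0.8423020839691162, -0.1758863925933838], [0.8339937925338745, 0.04869703948497772]]
1 2.387710383399853 0.04099233085093634
-1 2.308900758143964 -0.17980494056554902
scene [[0.6785392761230469, 0.04586176946759224], [0.6896953582763672, -0.18149334192276], [0.8395456075668335, -0.17414036393165588], [0.8283895254135132, 0.05321474373340607]]
1 -14.683909580672706 0.060430298717684156
-1 2.6871103850996327 -0.18083675158107543
```

View pics/bboth.png

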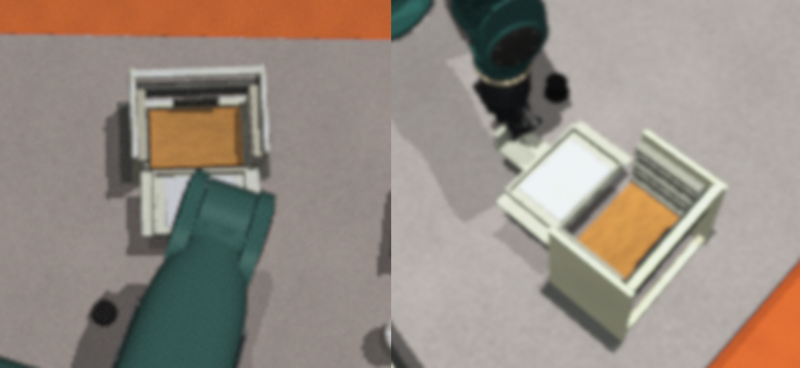

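Left half: the tray at (200,205) is centred on the rack opening. Right half: its back edge is just outside the mouth at (590,190). I'll enter slowly.

Request:
send_rows(
  motion=[
    {"xyz": [0.3,0,0],"twist": [0,0,0],"claw": -1},
    {"xyz": [0.6,0,0],"twist": [0,0,0],"claw": -1},
    {"xyz": [0.9,0,0],"twist": [0,0,0],"claw": -1},
    {"xyz": [1.2,0,0],"twist": [0,0,0],"claw": -1},
    {"xyz": [1.5,0,0],"twist": [0,0,0],"claw": -1},
    {"xyz": [1.8,0,0],"twist": [0,0,0],"claw": -1},
    {"xyz": [2,0,0],"twist": [0,0,0],"claw": -1},
    {"xyz": [2,0,0],"twist": [0,0,0],"claw": -1},
  ],
)

```text
clock: 8.6
tool_pos: [0.5215, -0.0759, 0.1342]
eef_rot: [[0.999, 0.044, 0.0], [0.044, -0.999, -0.0], [0.0, 0.0, -1.0]]
contact_force: [0.3, 1.0, -2.9]
width: 0.0091
```

Request:
send_rows(
  motion=[
    {"xyz": [0.4,0,0],"twist": [0,0,0],"claw": -1},
    {"xyz": [0.8,0,0],"twist": [0,0,0],"claw": -1},
    {"xyz": [1.2,0,0],"twist": [0,0,0],"claw": -1},
    {"xyz": [1.6,0,0],"twist": [0,0,0],"claw": -1},
    {"xyz": [2,0,0],"twist": [0,0,0],"claw": -1},
    {"xyz": [2.4,0,0],"twist": [0,0,0],"claw": -1},
    {"xyz": [2.7,0,0],"twist": [0,0,0],"claw": -1},
    {"xyz": [2.7,0,0],"twist": [0,0,0],"claw": -1},
  ],
)

```text
clock: 9.4
tool_pos: [0.5486, -0.0747, 0.1342]
eef_rot: [[0.999, 0.044, 0.0], [0.044, -0.999, -0.0], [0.0, 0.0, -1.0]]
contact_force: [0.1, 0.5, -2.5]
width: 0.0092
```

Request:
send_rows(
  motion=[
    {"xyz": [0.4,0,0],"twist": [0,0,0],"claw": -1},
    {"xyz": [0.8,0,0],"twist": [0,0,0],"claw": -1},
    {"xyz": [1.2,0,0],"twist": [0,0,0],"claw": -1},
    {"xyz": [1.6,0,0],"twist": [0,0,0],"claw": -1},
    {"xyz": [2,0,0],"twist": [0,0,0],"claw": -1},
    {"xyz": [2.4,0,0],"twist": [0,0,0],"claw": -1},
    {"xyz": [2.8,0,0],"twist": [0,0,0],"claw": -1},
    {"xyz": [2.9,0,0],"twist": [0,0,0],"claw": -1},
  ],
)

```text
clock: 10.2
tool_pos: [0.5777, -0.0735, 0.1342]
eef_rot: [[0.999, 0.044, 0.0], [0.044, -0.999, -0.0], [0.0, 0.0, -1.0]]
contact_force: [0.1, 0.8, -2.5]
width: 0.0095
```

Request:
send_rows(
  motion=[
    {"xyz": [0,0,0.05],"twist": [0,0,0],"claw": -1},
    {"xyz": [0,0,0.1],"twist": [0,0,0],"claw": -1},
    {"xyz": [0,0,0.15],"twist": [0,0,0],"claw": -1},
    {"xyz": [0,0,0.2],"twist": [0,0,0],"claw": -1},
    {"xyz": [0,0,0.2],"twist": [0,0,0],"claw": -1},
    {"xyz": [0,0,0.2],"twist": [0,0,0],"claw": -1},
    {"xyz": [0,0,0.2],"twist": [0,0,0],"claw": -1},
    {"xyz": [0,0,0.2],"twist": [0,0,0],"claw": -1},
  ],
)

```text
clock: 11.0
tool_pos: [0.5772, -0.0735, 0.1323]
eef_rot: [[0.999, 0.044, 0.0], [0.044, -0.999, -0.0], [0.0, 0.0, -1.0]]
contact_force: [0.3, 0.8, -2.7]
width: 0.0094
```

Request:
send_rows(
  motion=[
    {"xyz": [0,0,0.03],"twist": [0,0,0],"claw": -1},
    {"xyz": [0,0,0.05],"twist": [0,0,0],"claw": -1},
    {"xyz": [0,0,0.08],"twist": [0,0,0],"claw": -1},
    {"xyz": [0,0,0.1],"twist": [0,0,0],"claw": -1},
    {"xyz": [0,0,0.1],"twist": [0,0,0],"claw": -1},
    {"xyz": [0,0,0.1],"twist": [0,0,0],"claw": -1},
    {"xyz": [0,0,0.1],"twist": [0,0,0],"claw": -1},
    {"xyz": [0,0,0.1],"twist": [0,0,0],"claw": -1},
  ],
)

```text
clock: 11.8
tool_pos: [0.5772, -0.0735, 0.1313]
eef_rot: [[0.999, 0.044, 0.0], [0.044, -0.999, 0.0], [0.0, -0.0, -1.0]]
contact_force: [-0.1, 1.0, -2.4]
width: 0.0091
```

Request:
send_rows(
  motion=[
    {"xyz": [0,0,0.02],"twist": [0,0,0],"claw": -1},
    {"xyz": [0,0,0.04],"twist": [0,0,0],"claw": -1},
    {"xyz": [0,0,0.05],"twist": [0,0,0],"claw": -1},
    {"xyz": [0,0,0.05],"twist": [0,0,0],"claw": -1},
    {"xyz": [0,0,0.05],"twist": [0,0,0],"claw": -1},
    {"xyz": [0,0,0.05],"twist": [0,0,0],"claw": -1},
    {"xyz": [0,0,0.05],"twist": [0,0,0],"claw": -1},
    {"xyz": [0,0,0.05],"twist": [0,0,0],"claw": -1},
  ],
)

```text
clock: 12.6
tool_pos: [0.5772, -0.0735, 0.1308]
eef_rot: [[0.999, 0.044, 0.0], [0.044, -0.999, -0.0], [0.0, 0.0, -1.0]]
contact_force: [-0.9, 0.1, -1.0]
width: 0.0094
```

Request:
send_rows(
  motion=[
    {"xyz": [0,0,0.02],"twist": [0,0,0],"claw": -1},
    {"xyz": [0,0,0.04],"twist": [0,0,0],"claw": -1},
    {"xyz": [0,0,0.05],"twist": [0,0,0],"claw": -1},
    {"xyz": [0,0,0.05],"twist": [0,0,0],"claw": -1},
    {"xyz": [0,0,0.05],"twist": [0,0,0],"claw": -1},
    {"xyz": [0,0,0.05],"twist": [0,0,0],"claw": -1},
    {"xyz": [0,0,0.05],"twist": [0,0,0],"claw": -1},
    {"xyz": [0,0,0.05],"twist": [0,0,0],"claw": -1},
  ],
)

```text
clock: 13.4
tool_pos: [0.5772, -0.0735, 0.1303]
eef_rot: [[0.999, 0.044, 0.0], [0.044, -0.999, -0.0], [0.0, 0.0, -1.0]]
contact_force: [-2.7, -0.1, 1.7]
width: 0.0094
```

Request:
send_rows(
  motion=[
    {"xyz": [0,0,-0.05],"twist": [0,0,0],"claw": -1},
    {"xyz": [0.2,0,-0.05],"twist": [0,0,0],"claw": -1},
    {"xyz": [0.4,0,-0.05],"twist": [0,0,0],"claw": -1},
    {"xyz": [0.6,0,-0.05],"twist": [0,0,0],"claw": -1},
    {"xyz": [0.8,0,-0.05],"twist": [0,0,0],"claw": -1},
    {"xyz": [1,0,-0.05],"twist": [0,0,0],"claw": -1},
    {"xyz": [1,0,-0.05],"twist": [0,0,0],"claw": -1},
    {"xyz": [1,0,-0.05],"twist": [0,0,0],"claw": -1},
  ],
)

```text
clock: 14.2
tool_pos: [0.5873, -0.073, 0.1308]
eef_rot: [[0.999, 0.044, 0.0], [0.044, -0.999, -0.0], [0.0, 0.0, -1.0]]
contact_force: [0.4, 0.2, -0.4]
width: 0.009
```

Request:
send_rows(
  motion=[
    {"xyz": [0.06,0,0],"twist": [0,0,0],"claw": -1},
    {"xyz": [0.12,0,0],"twist": [0,0,0],"claw": -1},
    {"xyz": [0.18,0,0],"twist": [0,0,0],"claw": -1},
    {"xyz": [0.24,0,0],"twist": [0,0,0],"claw": -1},
    {"xyz": [0.3,0,0],"twist": [0,0,0],"claw": -1},
    {"xyz": [0.3,0,0],"twist": [0,0,0],"claw": -1},
    {"xyz": [0.3,0,0],"twist": [0,0,0],"claw": -1},
    {"xyz": [0.3,0,0],"twist": [0,0,0],"claw": -1},
  ],
)

```text
clock: 15.0
tool_pos: [0.5902, -0.0729, 0.1308]
eef_rot: [[0.999, 0.044, 0.0], [0.044, -0.999, -0.0], [0.0, 0.0, -1.0]]
contact_force: [0.3, 0.1, -1.6]
width: 0.0092
```

Request:
send_rows(
  motion=[
    {"xyz": [0.06,0,0],"twist": [0,0,0],"claw": -1},
    {"xyz": [0.12,0,0],"twist": [0,0,0],"claw": -1},
    {"xyz": [0.18,0,0],"twist": [0,0,0],"claw": -1},
    {"xyz": [0.24,0,0],"twist": [0,0,0],"claw": -1},
    {"xyz": [0.3,0,0],"twist": [0,0,0],"claw": -1},
    {"xyz": [0.36,0,0],"twist": [0,0,0],"claw": -1},
    {"xyz": [0.4,0,0],"twist": [0,0,0],"claw": -1},
    {"xyz": [0.4,0,0],"twist": [0,0,0],"claw": -1},
  ],
)

```text
clock: 15.8
tool_pos: [0.5943, -0.0727, 0.1308]
eef_rot: [[0.999, 0.044, 0.0], [0.044, -0.999, 0.0], [0.0, 0.0, -1.0]]
contact_force: [0.3, 0.1, -1.4]
width: 0.0092
```

Request:
send_rows(
  motion=[
    {"xyz": [0.06,0,0],"twist": [0,0,0],"claw": -1},
    {"xyz": [0.12,0,0],"twist": [0,0,0],"claw": -1},
    {"xyz": [0.18,0,0],"twist": [0,0,0],"claw": -1},
    {"xyz": [0.24,0,0],"twist": [0,0,0],"claw": -1},
    {"xyz": [0.3,0,0],"twist": [0,0,0],"claw": -1},
    {"xyz": [0.36,0,0],"twist": [0,0,0],"claw": -1},
    {"xyz": [0.4,0,0],"twist": [0,0,0],"claw": -1},
    {"xyz": [0.4,0,0],"twist": [0,0,0],"claw": -1},
  ],
)

```text
clock: 16.6
tool_pos: [0.5983, -0.0725, 0.1308]
eef_rot: [[0.999, 0.044, 0.0], [0.044, -0.999, 0.0], [0.0, -0.0, -1.0]]
contact_force: [0.1, 0.1, -0.5]
width: 0.0095
```

Request:
send_rows(
  motion=[
    {"xyz": [0.06,0,0],"twist": [0,0,0],"claw": -1},
    {"xyz": [0.12,0,0],"twist": [0,0,0],"claw": -1},
    {"xyz": [0.18,0,0],"twist": [0,0,0],"claw": -1},
    {"xyz": [0.24,0,0],"twist": [0,0,0],"claw": -1},
    {"xyz": [0.3,0,0],"twist": [0,0,0],"claw": -1},
    {"xyz": [0.36,0,0],"twist": [0,0,0],"claw": -1},
    {"xyz": [0.4,0,0],"twist": [0,0,0],"claw": -1},
    {"xyz": [0.4,0,0],"twist": [0,0,0],"claw": -1},
  ],
)

```text
clock: 17.4
tool_pos: [0.6023, -0.0724, 0.1308]
eef_rot: [[0.999, 0.044, 0.0], [0.044, -0.999, 0.0], [0.0, -0.0, -1.0]]
contact_force: [0.4, -0.3, -2.5]
width: 0.0096
```

Request:
send_rows(
  motion=[
    {"xyz": [0.06,0,0],"twist": [0,0,0],"claw": -1},
    {"xyz": [0.12,0,0],"twist": [0,0,0],"claw": -1},
    {"xyz": [0.18,0,0],"twist": [0,0,0],"claw": -1},
    {"xyz": [0.24,0,0],"twist": [0,0,0],"claw": -1},
    {"xyz": [0.3,0,0],"twist": [0,0,0],"claw": -1},
    {"xyz": [0.36,0,0],"twist": [0,0,0],"claw": -1},
    {"xyz": [0.4,0,0],"twist": [0,0,0],"claw": -1},
    {"xyz": [0.4,0,0],"twist": [0,0,0],"claw": -1},
  ],
)

```text
clock: 18.2
tool_pos: [0.6063, -0.0722, 0.1308]
eef_rot: [[0.999, 0.044, 0.0], [0.044, -0.999, 0.0], [0.0, -0.0, -1.0]]
contact_force: [1.0, 0.2, -2.2]
width: 0.0093
```

Request:
send_rows(
  motion=[
    {"xyz": [0.06,0,0],"twist": [0,0,0],"claw": -1},
    {"xyz": [0.12,0,0],"twist": [0,0,0],"claw": -1},
    {"xyz": [0.18,0,0],"twist": [0,0,0],"claw": -1},
    {"xyz": [0.24,0,0],"twist": [0,0,0],"claw": -1},
    {"xyz": [0.3,0,0],"twist": [0,0,0],"claw": -1},
    {"xyz": [0.36,0,0],"twist": [0,0,0],"claw": -1},
    {"xyz": [0.4,0,0],"twist": [0,0,0],"claw": -1},
    {"xyz": [0.4,0,0],"twist": [0,0,0],"claw": -1},
  ],
)

```text
clock: 19.0
tool_pos: [0.6103, -0.072, 0.1308]
eef_rot: [[0.999, 0.044, 0.0], [0.044, -0.999, 0.0], [0.0, -0.0, -1.0]]
contact_force: [0.2, -0.3, -1.8]
width: 0.0095
```

Request:
send_rows(
  motion=[
    {"xyz": [0.06,0,0],"twist": [0,0,0],"claw": -1},
    {"xyz": [0.12,0,0],"twist": [0,0,0],"claw": -1},
    {"xyz": [0.18,0,0],"twist": [0,0,0],"claw": -1},
    {"xyz": [0.24,0,0],"twist": [0,0,0],"claw": -1},
    {"xyz": [0.3,0,0],"twist": [0,0,0],"claw": -1},
    {"xyz": [0.36,0,0],"twist": [0,0,0],"claw": -1},
    {"xyz": [0.4,0,0],"twist": [0,0,0],"claw": -1},
    {"xyz": [0.4,0,0],"twist": [0,0,0],"claw": -1},
  ],
)

```text
clock: 19.8
tool_pos: [0.6143, -0.0718, 0.1308]
eef_rot: [[0.999, 0.044, 0.0], [0.044, -0.999, -0.0], [0.0, 0.0, -1.0]]
contact_force: [0.2, -0.7, -2.0]
width: 0.0096
```

Request:
send_rows(
  motion=[
    {"xyz": [0.06,0,0],"twist": [0,0,0],"claw": -1},
    {"xyz": [0.12,0,0],"twist": [0,0,0],"claw": -1},
    {"xyz": [0.18,0,0],"twist": [0,0,0],"claw": -1},
    {"xyz": [0.24,0,0],"twist": [0,0,0],"claw": -1},
    {"xyz": [0.3,0,0],"twist": [0,0,0],"claw": -1},
    {"xyz": [0.36,0,0],"twist": [0,0,0],"claw": -1},
    {"xyz": [0.4,0,0],"twist": [0,0,0],"claw": -1},
    {"xyz": [0.4,0,0],"twist": [0,0,0],"claw": -1},
  ],
)

```text
clock: 20.6
tool_pos: [0.618, -0.0717, 0.1307]
eef_rot: [[0.999, 0.044, -0.0], [0.044, -0.999, -0.0], [-0.0, -0.0, -1.0]]
contact_force: [-3.3, -0.5, -1.9]
width: 0.009
```

Request:
send_rows(
  motion=[
    {"xyz": [0.03,0,0],"twist": [0,0,0],"claw": -1},
    {"xyz": [0.06,0,0],"twist": [0,0,0],"claw": -1},
    {"xyz": [0.1,0,0],"twist": [0,0,0],"claw": -1},
    {"xyz": [0.13,0,0],"twist": [0,0,0],"claw": -1},
    {"xyz": [0.16,0,0],"twist": [0,0,0],"claw": -1},
    {"xyz": [0.18,0,0],"twist": [0,0,0],"claw": -1},
    {"xyz": [0.18,0,0],"twist": [0,0,0],"claw": -1},
    {"xyz": [0.18,0,0],"twist": [0,0,0],"claw": -1},
  ],
)

```text
clock: 21.4
tool_pos: [0.6191, -0.0716, 0.1306]
eef_rot: [[0.999, 0.044, -0.002], [0.044, -0.999, -0.0], [-0.002, 0.0, -1.0]]
contact_force: [-8.1, -1.0, 0.5]
width: 0.0093
```

Request:
send_rows(
  motion=[
    {"xyz": [0.03,0,0],"twist": [0,0,0],"claw": -1},
    {"xyz": [0.06,0,0],"twist": [0,0,0],"claw": -1},
    {"xyz": [0.08,0,0],"twist": [0,0,0],"claw": -1},
    {"xyz": [0.08,0,0],"twist": [0,0,0],"claw": -1},
    {"xyz": [0.08,0,0],"twist": [0,0,0],"claw": -1},
    {"xyz": [0.08,0,0],"twist": [0,0,0],"claw": -1},
    {"xyz": [0.08,0,0],"twist": [0,0,0],"claw": -1},
    {"xyz": [0.08,0,0],"twist": [0,0,0],"claw": -1},
  ],
)

```text
clock: 22.2
tool_pos: [0.6195, -0.0716, 0.1306]
eef_rot: [[0.999, 0.044, -0.002], [0.044, -0.999, -0.0], [-0.002, 0.0, -1.0]]
contact_force: [-11.6, -1.9, 2.1]
width: 0.0096
```

Request:
send_rows(
  motion=[
    {"xyz": [0,0,0],"twist": [0,0,0],"claw": -0.8},
    {"xyz": [0,0,0],"twist": [0,0,0],"claw": -0.6},
    {"xyz": [0,0,0],"twist": [0,0,0],"claw": -0.4},
    {"xyz": [0,0,0],"twist": [0,0,0],"claw": -0.3},
    {"xyz": [0,0,0],"twist": [0,0,0],"claw": -0.3},
    {"xyz": [0,0,0],"twist": [0,0,0],"claw": -0.3},
    {"xyz": [0,0,0],"twist": [0,0,0],"claw": -0.3},
    {"xyz": [0,0,0],"twist": [0,0,0],"claw": -0.3},
  ],
)

```text
clock: 23.0
tool_pos: [0.6208, -0.0715, 0.1308]
eef_rot: [[0.999, 0.044, 0.0], [0.044, -0.999, 0.0], [0.0, -0.0, -1.0]]
contact_force: [-0.3, 0.3, 0.3]
width: 0.0301
```

Request:
send_rows(
  motion=[
    {"xyz": [0,0,-0.5],"twist": [0,0,0],"claw": -0.3},
    {"xyz": [0,0,-1.5],"twist": [0,0,0],"claw": -0.3},
    {"xyz": [0,0,-3],"twist": [0,0,0],"claw": -0.3},
    {"xyz": [0,0,-5],"twist": [0,0,0],"claw": -0.3},
    {"xyz": [0,0,-8],"twist": [0,0,0],"claw": -0.3},
    {"xyz": [-3,0,-10],"twist": [0,0,0],"claw": -0.3},
    {"xyz": [-7,0,-11],"twist": [0,0,0],"claw": -0.3},
    {"xyz": [-11,0,-11],"twist": [0,0,0],"claw": -0.3},
  ],
)

```text
clock: 23.8
tool_pos: [0.5104, -0.0765, 0.2428]
eef_rot: [[0.999, 0.044, 0.003], [0.044, -0.999, -0.001], [0.003, 0.001, -1.0]]
contact_force: [0.1, -0.0, 0.3]
width: 0.0299
```

Request:
send_rows(
  motion=[
    {"xyz": [-4,0,0],"twist": [0,0,0],"claw": -0.3},
    {"xyz": [-7,0,0],"twist": [0,0,0],"claw": -0.3},
    {"xyz": [-9,0,0],"twist": [0,0,0],"claw": -0.3},
    {"xyz": [-10,0,0],"twist": [0,0,0],"claw": -0.3},
    {"xyz": [-10,0,0],"twist": [0,0,0],"claw": -0.3},
    {"xyz": [-10,0,0],"twist": [0,0,0],"claw": -0.3},
    {"xyz": [-10,0,0],"twist": [0,0,0],"claw": -0.3},
    {"xyz": [-10,0,0],"twist": [0,0,0],"claw": -0.3},
  ],
)

```text
clock: 24.6
tool_pos: [0.4116, -0.0808, 0.2406]
eef_rot: [[0.999, 0.044, -0.0], [0.044, -0.999, 0.0], [-0.0, -0.0, -1.0]]
contact_force: [0.5, 0.8, 0.6]
width: 0.0301
```

```bash
python3 -c "import look;look.go('c')"
python3 - <<'E'
from h import *
for n in("top","scene"):
    d=dict(np.load("c"+n+".npz")); P=world(d); X,Y,Z=np.moveaxis(P,-1,0)
    m=(X>.58)&(X<.66)&(Y>-.12)&(Y<-.02)&(Z>.13)&(Z<.16); q=P[m]; print(n,len(q),np.median(q,0),np.ptp(q[:,1]) if len(q) else 0)
E
```

```text
[ 0.4116 -0.0808  0.2406] [0.516  0.8391 0.6252] 0.27345521253729427 yaw 2.5426087855759754
(368, 800, 3)
top 52 [ 0.6199 -0.0746  0.1434] 0.05822227963025172
scene 84 [ 0.6204 -0.0751  0.1432] 0.060324132853164625
```

View pics/cboth.png

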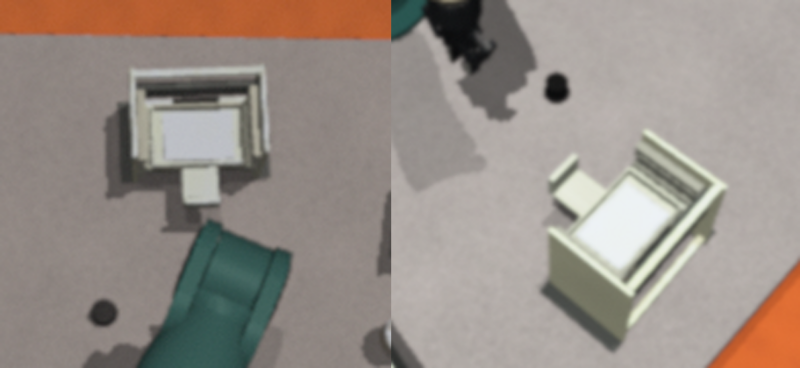

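The tray sits in the rack. The pan is at (200,137) in the top half and the pull is outside the mouth. The pull hasn't moved from x = 0.620, its top is at 0.143 to 0.145, and the arm is clear.

```bash
python3 -c "
from h import *
print(order.hand_in()); s=manip.state(); print(s['clock'],s['contact_force'])"
```

```text
the job is handed in; nothing more can be done
None
the job is handed in; nothing more can be done
```

The tray is in the middle (100 mm) rail pair of the rack ahead, pressed against its buffer and let go. I handed the job in at about 25 s of the 58 s allowed; handing in reports no verdict. The rack ahead was rackA: its box top measured about 77 mm high, so the box is on the bottom pair and the middle pair is the lowest empty one.

- **Insertion:** I carried the tray level by its pull and lowered it onto the rails when the tray was about 68 mm in. I felt first contact with the buffer at about 109 mm in, pushed to about 11.6 N, then opened the gripper and backed off.
- **After release:** The last camera check put the pull at x = 0.620 m, where I let it go to within 1 mm. Its top was at about 0.143 m, which puts the underside about 0.1 m up, on the rails. The contact force on the tool fell to about zero, and the arm is clear.
- **Disagreements:** The wrist camera gave the tray about 1° of tilt while it was held. The fixed cameras gave at most 0.5°, so I put that down to calibration. The cameras and the arm also differed by 1–2 mm sideways, within the 4 mm clearance on each side.
- **Bystanders:** I did not measure the loupe, pot and file box again at the end. I kept the path clear of them; the loupe looked unmoved in the last pictures.

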